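# Hang the skimmer up inside the low utensil cabinet

### The job

Hang the small steel skimmer by the wire ring at its handle's end on the hook at the back of the low open-fronted utensil cabinet, so that it hangs down freely, and wait until it has all but stopped swinging. Bring it in ring first with the ring end tilted up by about 40 degrees, as the overhanging roof leaves no room for a hand held upright. Leave the tasting spoon where it lies.

Things in the scene. Friction and masses are not known exactly. Their poses are not given: they have to be found in the camera images.
- skimmer: Loose steel skimmer, 0.12 kg, lying flat, ring end away from the robot. Origin: underside, at the balance point, where to grip (across, along y); x to the ring, z up. Bar handle 16 wide, 14 thick, x -20 to 85 mm; perforated disc 56 across, 5 thick, centred x -50; flat ring centred x 120, z 7, 40 across inside, wire 6 thick, outer end x 146. Left or right in front of the cabinet.
- loop_end (a point): Middle of the ring's wire at its far end (skimmer x = 143, y = 0, z = 7 mm): the part of the ring that comes to lie in the hook. Axes as the skimmer's.
- cabinet: Low fixed cabinet of bare steel sheet (8 mm), 256 wide, 160 deep, 330 mm high, front open towards the robot, turned by up to 9 degrees. Origin: centre of its underside; x from front to back, z up. Front edge x -80, back wall's inner face x 72, side walls' inner faces y +-120, floor z 20, roof's underside z 322; a lip 8 thick hangs from the roof's front edge down to z 304.
- hook_seat (a point): Bottom of the cabinet's one upturned hook, on its centre plane: where the ring's wire (its middle) lies once hung; cabinet x 29, y 0, z 264 mm, axes as the cabinet's. Hook: 8 mm bar that slopes down from the back wall (from 28 mm higher); its tip rises 13 mm in front of this point, top 15 mm above it. Let go with the ring in the hook and tilted 40 degrees, the skimmer swings down and settles in about 3 s.
- spoon: Loose steel tasting spoon without a ring, 184 x 38 x 15 mm, lying in front of the cabinet on the side where the skimmer is not; a bystander. Origin: centre of its underside; x along it, to the end of the stem.

How it is judged (in metres and radians):
At the end, for the whole second after the job is handed in: The skimmer hangs on the hook: the end of its ring is within 40 mm of the hook's seat, so anywhere on the hook behind its tip, its handle is within 20 degrees of upright with the ring at the top, and it has all but stopped swinging (under 0.12 m/s and 1 rad/s) (distance between loop_end and hook_seat below 0.04 m and angle between skimmer's own x axis and vertical below 0.35 rad and linear speed of skimmer below 0.12 m/s and angular speed of skimmer below 1 rad/s); the robot touches nothing.
It fails at once if the spoon is moved by more than 40 mm (distance of spoon from where it was at the start of the episode above 0.04 m).
It also fails if it takes over 45 s, if anything falls off the work surface, if the arm or the gripper's body presses on something with over 40 N, if the wrist force passes 120 N, or if a joint passes its speed limit or range.

### The arm

A 6-joint arm with a two-finger parallel gripper is mounted at the origin on a cart in front of the work surface, level with it; the furniture and walls round the work are solid. World frame = base frame: x ahead of the robot, y to its left, z up, the work surface at z = 0. Lengths are in mm, angles in rad, forces in N, time in s.
With the tool pointing down it reaches from about 275 to 1000 mm from the base axis. Payload 8.4 kg.
Tool frame: the origin (TCP) lies midway between the tips of the shut fingers; the grasp point (between the pads) lies 19 mm behind it; z points along the fingers, y is the line along which they close (so a half turn about z gives the same grasp; the last joint's range is limited). The gripper opens to 85 mm and grips with 20 to 120 N. Pads are 22 mm wide; open, the fingers measure 114 mm over their backs; the gripper's body (76 mm by 85 mm) begins 54 mm behind the grasp point. The pads swing forward as they close: fully open they stand 13 mm farther back than shut.
Start: joints at [-1.152, 0.353, 1.633, -0, 1.155, -0.002], TCP at [255.306, -570.48, 231.281] pointing down, gripper open.
Joint ranges: [-2.63, 2.63], [-0.92, 2.1], [0.06, 2.66], [-1.3, 4.44], [0, 2.69], [-3.02, 3.02]. Speed limits (rad/s): [2.22, 2.22, 2.79, 3.14, 3.14, 3.14].

### API

Orientations are given as [roll, pitch, yaw] about the fixed x, y, z axes, in that order (R = Rz(yaw) Ry(pitch) Rx(roll)).
In Python, from rig import r, imaging gives the robot as it stands. The module is installed in compiled form; this text tells all that it offers.
- The arm moves only by the tool arm_command, never from a script. Its argument "deltas" is a list of rows, each an object of numbers: "hand": the finger opening in mm, from 0 to 85.4; "tx", "ty", "tz": the shift along the tool's x, y, z in mm; "wx", "wy", "wz": the turn, a rotation vector about the tool's x, y, z in rad. A call has 1 to 8 rows; each row shifts and turns the commanded pose from where the row before left it, along the tool's axes as they then stand; what a row does not reach is not made up. A row lasts 1/8 s, in which the tool goes at most 62.5 mm and 10.7 degrees, less where a joint would pass 70% of its speed; a pose out of reach is approached as far as the arm can. A call with a gripper value outside its range is refused whole. The fingers move at their own pace and stop on an object; "squeeze" is the grip in N (left out, the last holds). Time passes only in rows, so rows that do not move let the fingers close. It gives the time, the measured TCP pose, the force, the opening and the grip force at its end, in the units of the state.
- r.sense(): the state, without advancing time (a new reading comes with each control period).
- imaging.grab_frame(name): name is "scene" or "top" or "wrist"; returns a dict with "image" (384x512x3 uint8, red, green, blue), "mtx" (3x3 intrinsics, pixels), "D" ([k1, k2, p1, p2, k3] as OpenCV has them; the pictures are not rectified), "world_to_cam" (4x4, takes a point from world to camera coordinates). Camera axes: x right, y up, looking along -z (the intrinsics and any distortion apply to the point x, -y, -z); pixel columns grow to the right and rows downward; lengths in mm; the calibration is good to about 2 mm. A picture is of the moment at which its call begins. There is no depth.
- r.sign_off(): hands the job in; it is judged then, once.
The state is a dict: "clock": time; "qpos": joint angles; "qvel": joint speeds; "joint_efforts": joint torques, N m; "eef_pos": TCP position; "tcp_rot": TCP orientation; "contact_force": force on the tool from outside, world axes, zero at the start; "wrist_torque": the same for the moment, N m; "opening": opening from 0.0 (shut) to 1.0 (fully open); "grasp_force": force on a finger pad.
Only numpy, scipy, OpenCV 4.12 (cv2) and the standard library are available. Lean on these libraries where they do the work, as an engineer would, in place of code of your own. Each camera call takes 0.05 s, during which the arm holds its last target. There are 200 camera calls.

## Working session

There is one attempt and no reset: what is moved stays moved. The work goes in short steps, Python scripts to look and compute and a tool call to move; the robot and the scene stay as the last step left them, time stands still between calls to the robot, and variables do not carry over. Pictures are saved under pics/ and viewed, at most 10 in all, crops included, and the job is handed in when it is done.

Besides the shell and the picture viewer there is one more tool, called after "Call:" as name([rows], argument=value, ...), one row to a line, values as JSON. arm_command: Moves the arm, as the interface text tells. Its arguments: {"type":"object","properties":{"deltas":{"type":"array"},"squeeze":{"type":"number"}},"required":["deltas"]}

```bash
mkdir -p pics; cat > h.py <<'E'
import numpy as np, cv2
from rig import r, imaging
from scipy.spatial.transform import Rotation as R
F=np.diag([1.,-1,-1])
def grab(n,save=None):
    f=imaging.grab_frame(n)
    if save: cv2.imwrite(f'pics/{save}.png',f['image'][:,:,::-1])
    return f
def ray(f,uv):
    p=cv2.undistortPoints(np.array(uv,float).reshape(-1,1,2),np.array(f['mtx']),np.array(f['D'],float)).reshape(-1,2)
    d=np.c_[p,np.ones(len(p))]@F
    T=np.array(f['world_to_cam']); A=T[:3,:3]
    return -A.T@T[:3,3], d@A
def onz(f,uv,z):
    o,d=ray(f,uv); return o+d*((z-o[2])/d[:,2])[:,None]
def proj(f,P):
    T=np.array(f['world_to_cam']); c=(np.atleast_2d(P)@T[:3,:3].T+T[:3,3])@F
    return cv2.projectPoints(c,np.zeros(3),np.zeros(3),np.array(f['mtx']),np.array(f['D'],float))[0].reshape(-1,2)
def tri(fs,uvs):
    A=np.zeros((3,3));b=np.zeros(3)
    L=[]
    for f,uv in zip(fs,uvs):
        o,d=ray(f,uv); d=d[0]/np.linalg.norm(d[0]); M=np.eye(3)-np.outer(d,d); A+=M;b+=M@o; L.append((o,d))
    p=np.linalg.solve(A,b)
    return p,[np.linalg.norm(np.cross(p-o,d)) for o,d in L]
E
python3 - <<'E'
from h import *
import pickle
fs={n:grab(n) for n in('scene','top','wrist')}
pickle.dump(fs,open('f0.pkl','wb'))
for n in('scene','top'): cv2.imwrite(f'pics/{n}0.png',cv2.resize(fs[n]['image'][:,:,::-1],(800,600),interpolation=cv2.INTER_CUBIC))
for n in fs: 
    T=np.array(fs[n]['world_to_cam']); print(n,-T[:3,:3].T@T[:3,3],T[2,:3])
s=r.sense(); print(s)
E
```

```text
scene [-34.04086581 888.18553494 887.76603625] [-0.48166871  0.67319753  0.5610707 ]
top [ 417.70893513   29.98738792 1430.68688302] [-1.19183466e-01  8.23750675e-04  9.92871907e-01]
wrist [ 316.66983302 -542.48702743  373.5263733 ] [0.24725695 0.10882931 0.96281887]
{'clock': 0.15, 'qpos': array([-1.15241516e+00,  3.53505815e-01,  1.63391813e+00, -2.67343783e-06,
        1.15519446e+00, -2.38026868e-03]), 'qvel': array([-0.00303589, -0.00069688, -0.00189081,  0.00096181,  0.00072769,
       -0.00024817]), 'joint_efforts': array([-2.83851732e-04, -6.05634642e+01, -3.42337024e+01,  6.15280737e-05,
        6.09210256e-03,  5.71687747e-05]), 'eef_pos': array([ 255.15853623, -570.17422371,  230.7430037 ]), 'tcp_rot': array([-3.14056690e+00,  3.18638427e-09,  4.20762517e-01]), 'contact_force': array([ 0.78206946, -0.04295036, -0.09277998]), 'wrist_torque': array([-0.00053212,  0.00995689, -0.02733192]), 'grasp_force': 0.0, 'opening': 1.0017625932311138}
```

View pics/scene0.png

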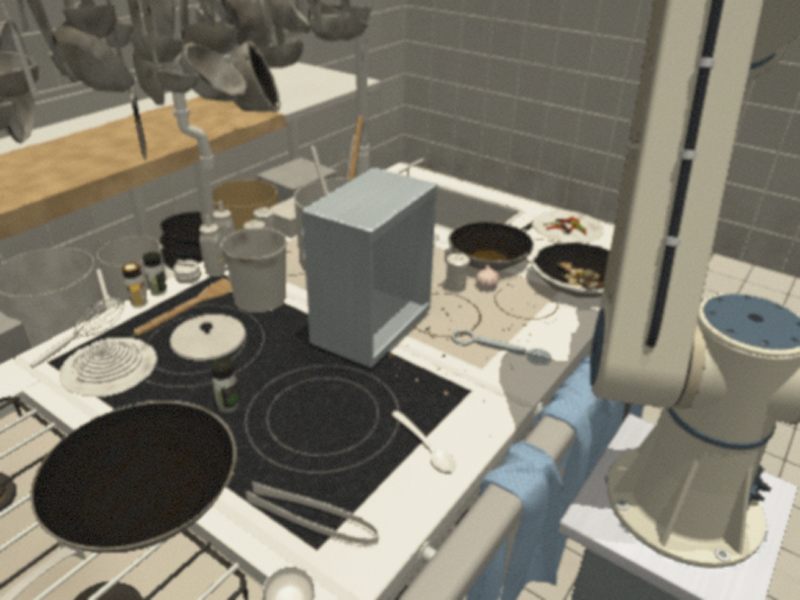

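View pics/top0.png

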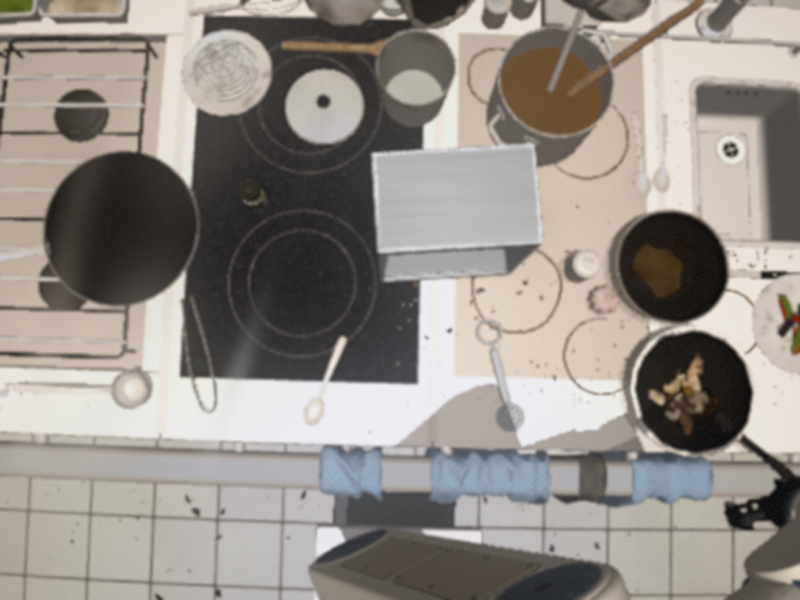

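The scene view shows the skimmer right of the cabinet: ring (463,337), disc (538,355). In the top view the ring is at (488,331) and the disc at (510,416). The cabinet's roof corners in top are about (373,152), (535,144), (541,244), (378,252). The spoon lies at (328,380), on the left.

```bash
python3 - <<'E'
from h import *
import pickle
fs=pickle.load(open('f0.pkl','rb')); t,s=fs['top'],fs['scene']
k=lambda p:(np.array(p,float)+.5)*.64-.5
for n,a,b in(('ring',(488,331),(463,337)),('disc',(510,416),(538,355)),('roofFL',(378,252),(372,230)),('roofFR',(541,244),(437,186)),('roofBL',(373,152),(306,207)),('roofBR',(535,144),(370,170))):
    print(n,tri([t,s],[k(a),k(b)]))
print('top plane',onz(t,k([(488,331),(510,416)]),7))
C=onz(t,k([(378,252),(541,244),(373,152),(535,144)]),330); print(C)
print(C.mean(0), np.degrees(np.arctan2(*(C[2]-C[0])[1::-1])),np.degrees(np.arctan2(*(C[3]-C[1])[1::-1])),-np.degrees(np.arctan2(*(C[0]-C[1])[:2])), np.linalg.norm(C[0]-C[1]),np.linalg.norm(C[2]-C[0]))
im=np.hstack([cv2.resize(t['image'][195:285,290:350],(400,600),interpolation=cv2.INTER_CUBIC),cv2.resize(t['image'][85:185,230:355],(400,320),interpolation=cv2.INTER_CUBIC)[:600].__class__ and cv2.copyMakeBorder(cv2.resize(t['image'][85:185,230:355],(400,320),interpolation=cv2.INTER_CUBIC),0,280,0,0,0)])
cv2.imwrite('pics/c1.png',im[:,:,::-1])
E
```

```text
ring (array([ 531.25431008, -164.37193281,    3.24323979]), [np.float64(3.348647387833174), np.float64(3.348647387832854)])
disc (array([ 368.08063229, -209.03369749,    2.56068735]), [np.float64(2.2186059839051837), np.float64(2.218605983905196)])
roofFL (array([621.26753027,  49.48561762, 330.44982586]), [np.float64(2.934577264760538), np.float64(2.9345772647605064)])
roofFR (array([ 643.70082713, -201.54155747,  322.0875912 ]), [np.float64(1.9449861296942228), np.float64(1.94498612969446)])
roofBL (array([775.31016401,  60.10965304, 335.08055352]), [np.float64(5.8919319436099205), np.float64(5.891931943609987)])
roofBR (array([ 808.90784485, -191.74592295,  317.13308956]), [np.float64(1.1944132315219869), np.float64(1.1944132315217255)])
top plane [[ 533.9157534  -162.31370322    7.        ]
 [ 370.24779648 -207.34794471    7.        ]]
[[ 623.87545579   51.07128623  330.        ]
 [ 643.78645606 -198.95840019  330.        ]
 [ 782.09840078   63.66215936  330.        ]
 [ 803.34762396 -189.78672265  330.        ]]
[713.27698415 -68.50291931 330.        ] 4.549826167956351 3.2897779105485574 4.553114774904839 250.8212351869396 158.72312498899575
```

View pics/c1.png

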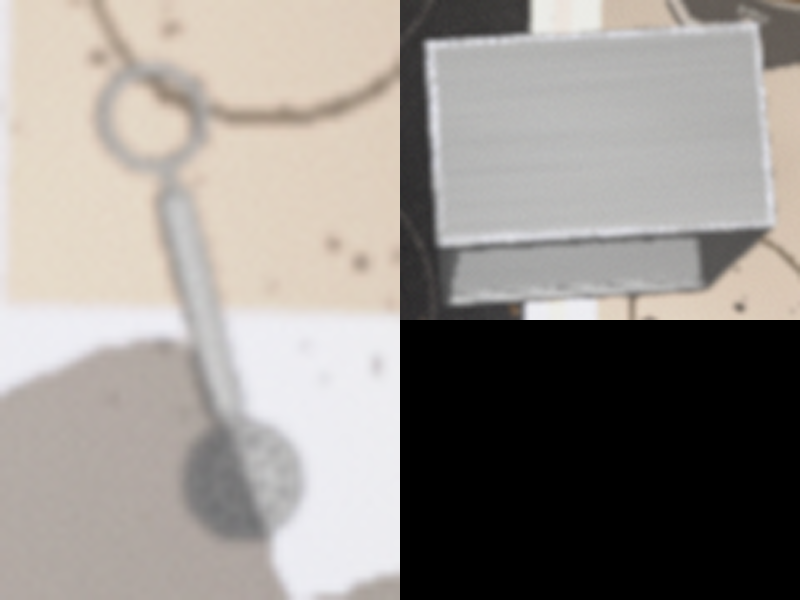

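The zoomed crop shows the skimmer's ring, bar and disc clearly. They are 170 mm apart centre to centre, as the text says, with yaw about 15°. The cabinet's yaw is about 4.5°. Next I move above the skimmer for a close look.

```bash
cat >> h.py <<'E'
def rpy(x): return R.from_euler('xyz',x)
def frame(yaw,tilt):  # tool rotation: skimmer yaw, ring end up by tilt; tool z down when tilt 0
    return R.from_euler('z',yaw)*R.from_euler('y',-tilt)*R.from_euler('x',np.pi)
def rows(p1,R1,n,p0=None,R0=None):
    s=r.sense()
    if p0 is None: p0,R0=np.array(s['eef_pos']),rpy(s['tcp_rot'])
    w=(R0.inv()*R1).as_rotvec()
    for i in range(n):
        Ri=R0*R.from_rotvec(w*i/n); d=Ri.inv().apply((np.array(p1)-p0)/n)
        print(np.round(d,1),np.round(w/n,4))
def st():
    s=r.sense(); print({k:np.round(s[k],3).tolist() for k in('clock','qpos','eef_pos','tcp_rot','contact_force','grasp_force','opening')})
E
python3 -c "
from h import *
rows([405,-198,230],frame(.269,0),8)"
```

```text
[ 36.1 -34.8   0.1] [-0.0001  0.      0.019 ]
[ 35.4 -35.5   0.1] [-0.0001  0.      0.019 ]
[ 34.8 -36.2   0.1] [-0.0001  0.      0.019 ]
[ 34.1 -36.8   0.1] [-0.0001  0.      0.019 ]
[ 33.4 -37.4   0.1] [-0.0001  0.      0.019 ]
[ 32.6 -38.1   0.1] [-0.0001  0.      0.019 ]
[ 31.9 -38.7   0.1] [-0.0001  0.      0.019 ]
[ 31.2 -39.3   0.1] [-0.0001  0.      0.019 ]
```

Call:
arm_command([
  {"tx": 36, "ty": -35, "wz": 0.019, "hand": 85},
  {"tx": 35.5, "ty": -35.5, "wz": 0.019},
  {"tx": 35, "ty": -36, "wz": 0.019},
  {"tx": 34, "ty": -37, "wz": 0.019},
  {"tx": 33.5, "ty": -37.5, "wz": 0.019},
  {"tx": 32.5, "ty": -38, "wz": 0.019},
  {"tx": 32, "ty": -38.5, "wz": 0.019},
  {"tx": 31, "ty": -39.5, "wz": 0.019},
])

```text
schema error: expected keys hand, tx, ty, tz, wx, wy, wz
```

Call:
arm_command([
  {"tx": 0},
])

```text
schema error: expected keys hand, tx, ty, tz, wx, wy, wz
```

```bash
python3 - <<'E'
from h import *
import pickle
f=grab('wrist'); pickle.dump(f,open('w1.pkl','wb')); st()
cv2.imwrite('pics/w1.png',cv2.resize(f['image'][:,:,::-1],(800,600),interpolation=cv2.INTER_CUBIC))
E
```

```text
{'clock': 0.2, 'qpos': [-1.152, 0.353, 1.634, 0.0, 1.155, -0.002], 'eef_pos': [255.205, -570.207, 230.812], 'tcp_rot': [-3.141, -0.0, 0.421], 'contact_force': [-0.408, -0.426, 0.734], 'grasp_force': 0.0, 'opening': 1.002}
```

View pics/w1.png

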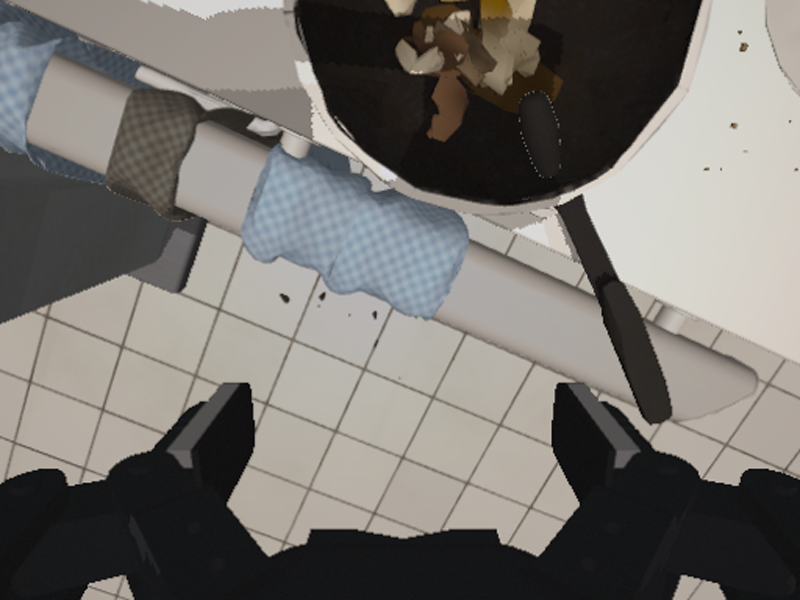

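The move was refused because every row needs all the keys. The picture only shows the start place: rail, towels and a pan.

Call:
arm_command([
  {"hand": 85, "tx": 36, "ty": -35, "tz": 0, "wx": 0, "wy": 0, "wz": 0.019},
  {"hand": 85, "tx": 35.5, "ty": -35.5, "tz": 0, "wx": 0, "wy": 0, "wz": 0.019},
  {"hand": 85, "tx": 35, "ty": -36, "tz": 0, "wx": 0, "wy": 0, "wz": 0.019},
  {"hand": 85, "tx": 34, "ty": -37, "tz": 0, "wx": 0, "wy": 0, "wz": 0.019},
  {"hand": 85, "tx": 33.5, "ty": -37.5, "tz": 0, "wx": 0, "wy": 0, "wz": 0.019},
  {"hand": 85, "tx": 32.5, "ty": -38, "tz": 0, "wx": 0, "wy": 0, "wz": 0.019},
  {"hand": 85, "tx": 32, "ty": -38.5, "tz": 0, "wx": 0, "wy": 0, "wz": 0.019},
  {"hand": 85, "tx": 31, "ty": -39.5, "tz": 0, "wx": 0, "wy": 0, "wz": 0.019},
])

```text
clock: 1.2
eef_pos: [405.5, -196.6, 231.4]
tcp_rot: [3.141, -0.0, 0.268]
contact_force: [-0.5, -0.3, -0.7]
opening: 0.991
grasp_force: 0.0
```

Call:
arm_command([
  {"hand": 85, "tx": 0, "ty": 0, "tz": 0, "wx": 0, "wy": 0, "wz": 0},
  {"hand": 85, "tx": 0, "ty": 0, "tz": 0, "wx": 0, "wy": 0, "wz": 0},
])

```text
clock: 1.45
eef_pos: [405.1, -198.2, 231.3]
tcp_rot: [3.141, 0.0, 0.27]
contact_force: [-0.2, -0.5, -0.3]
opening: 0.995
grasp_force: 0.0
```

```bash
python3 - <<'E'
from h import *
import pickle
f=grab('wrist'); pickle.dump(f,open('w1.pkl','wb')); st()
cv2.imwrite('pics/w2.png',cv2.resize(f['image'][:,:,::-1],(800,600),interpolation=cv2.INTER_CUBIC))
E
```

```text
{'clock': 1.5, 'qpos': [-0.459, 0.078, 1.989, -0.0, 1.075, 0.843], 'eef_pos': [404.972, -198.672, 231.273], 'tcp_rot': [3.141, 0.0, 0.269], 'contact_force': [0.262, -0.989, 0.184], 'grasp_force': 0.0, 'opening': 0.994}
```

View pics/w2.png

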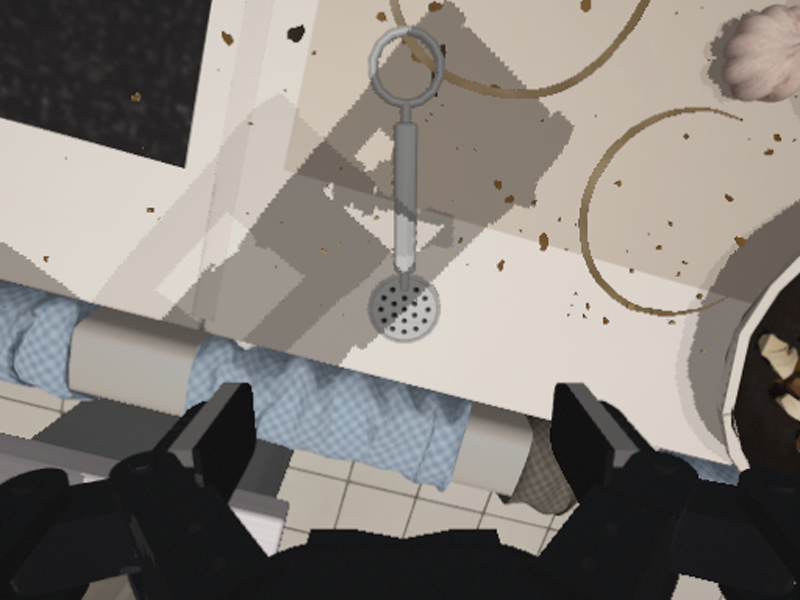

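The wrist view shows the skimmer nearly aligned with the hand: ring centre (406,67), disc (404,307), bar rows about 122 to 275.

```bash
python3 - <<'E'
from h import *
import pickle
t,s=[pickle.load(open('f0.pkl','rb'))[k] for k in('top','scene')]; w=pickle.load(open('w1.pkl','rb'))
k=lambda p:(np.array(p,float)+.5)*.64-.5
for n,a,b,c in(('ring',(488,331),(406.5,67),(463,337)),('disc',(510,416),(404,307.5),(538,355))):
    print(n,tri([t,w],[k(a),k(b)]),tri([t,w,s],[k(a),k(b),k(c)]))
P=onz(w,k([(406.5,67),(404,307.5)]),5); d=P[0]-P[1]; yaw=np.arctan2(d[1],d[0]); print(P,np.linalg.norm(d),yaw)
g=P[1]+d*50/170; print('grip',g)
rows([g[0],g[1],-9+9],frame(yaw,0),6)
E
```

```text
ring (array([ 535.24323184, -165.20045472,  -16.54760567]), [np.float64(0.6574835722073904), np.float64(0.6574835722073663)]) (array([ 531.48492989, -165.07872937,    2.52317452]), [np.float64(3.532992587372133), np.float64(0.5830090184086116), np.float64(3.2208696400351755)])
disc (array([ 370.01761832, -207.62107447,   12.21501885]), [np.float64(1.195041128925826), np.float64(1.1950411289257468)]) (array([ 367.7131369 , -209.09544427,    2.90318883]), [np.float64(2.611448507582364), np.float64(0.799275010063373), np.float64(1.8356446525139505)])
[[ 531.0824944  -165.75826645    5.        ]
 [ 367.56118685 -209.31731148    5.        ]] 169.22354571994694 0.260336103251011
grip [ 415.65568907 -196.50582764    5.        ]
[ 1.8  0.1 38.5] [0.     0.     0.0014]
[ 1.8  0.1 38.5] [0.     0.     0.0014]
[ 1.8  0.1 38.5] [0.     0.     0.0014]
[ 1.8  0.1 38.5] [0.     0.     0.0014]
[ 1.8  0.1 38.5] [0.     0.     0.0014]
[ 1.8  0.1 38.5] [0.     0.     0.0014]
```

Call:
arm_command([
  {"hand": 85, "tx": 3, "ty": 0, "tz": 45, "wx": 0, "wy": 0, "wz": 0.002},
  {"hand": 85, "tx": 3, "ty": 0, "tz": 45, "wx": 0, "wy": 0, "wz": 0.002},
  {"hand": 85, "tx": 3, "ty": 0, "tz": 45, "wx": 0, "wy": 0, "wz": 0.002},
  {"hand": 60, "tx": 2, "ty": 0, "tz": 45, "wx": 0, "wy": 0, "wz": 0.002},
  {"hand": 45, "tx": 0.5, "ty": 0, "tz": 25, "wx": 0, "wy": 0, "wz": 0},
  {"hand": 40, "tx": 0, "ty": 0, "tz": 13, "wx": 0, "wy": 0, "wz": 0},
  {"hand": 40, "tx": 0, "ty": 0, "tz": 9, "wx": 0, "wy": 0, "wz": 0},
  {"hand": 40, "tx": 0, "ty": 0, "tz": 0, "wx": 0, "wy": 0, "wz": 0},
])

```text
clock: 2.5
eef_pos: [416.3, -195.4, 4.4]
tcp_rot: [3.142, -0.0, 0.26]
contact_force: [-0.2, 0.5, -0.1]
opening: 0.467
grasp_force: 0.0
```

```bash
python3 - <<'E'
from h import *
f=grab('wrist','w3'); st()
E
```

```text
{'clock': 2.55, 'qpos': [-0.442, 0.467, 2.134, 0.0, 0.54, 0.868], 'eef_pos': [416.558, -195.436, 4.76], 'tcp_rot': [3.141, -0.001, 0.26], 'contact_force': [-0.136, -0.966, 0.385], 'grasp_force': 0.0, 'opening': 0.467}
```

View pics/w3.png

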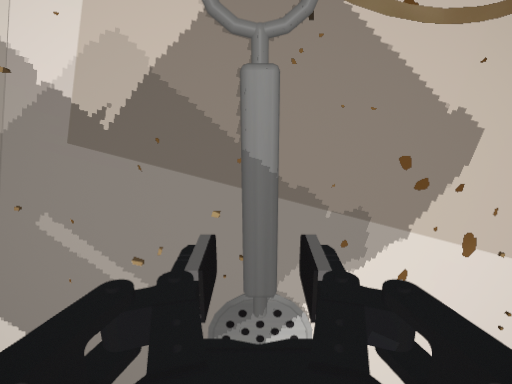

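The fingers straddle the bar evenly: bar at column 260, fingers at 207 and 312. I close and then lift.

Call:
arm_command([
  {"hand": 25, "tx": 0, "ty": 0, "tz": 1.5, "wx": 0, "wy": 0, "wz": 0},
  {"hand": 10, "tx": 0, "ty": 0, "tz": 0, "wx": 0, "wy": 0, "wz": 0},
  {"hand": 5, "tx": 0, "ty": 0, "tz": 0, "wx": 0, "wy": 0, "wz": 0},
  {"hand": 5, "tx": 0, "ty": 0, "tz": 0, "wx": 0, "wy": 0, "wz": 0},
  {"hand": 5, "tx": 0, "ty": 0, "tz": 0, "wx": 0, "wy": 0, "wz": 0},
  {"hand": 5, "tx": 0, "ty": 0, "tz": 0, "wx": 0, "wy": 0, "wz": 0},
], squeeze=60)

```text
clock: 3.3
eef_pos: [416.8, -195.3, 3.6]
tcp_rot: [3.141, -0.001, 0.261]
contact_force: [-1.1, -1.2, 7.4]
opening: 0.17
grasp_force: 59.1
```

```bash
python3 - <<'E'
from h import *
st()
s=r.sense(); p=s['eef_pos']
# ring in tool frame: skimmer origin at tcp x, z: underside is tcp_z below 0 => tool z offset = p[2]
y=np.radians(4.5); c=np.array([713.3,-68.5,0]); Rc=R.from_euler('z',y)
seat=c+Rc.apply([29,0,264]); print('seat',seat)
Rt=frame(y,np.radians(40)); tipT=np.array([143,0,p[2]-7])  # loop_end in tool frame (tool x, tool z down)
for rel in([-170,0,10],[-120,0,25],[0,0,25],[1,0,2]):
    print(rel, seat+Rc.apply(rel)-Rt.apply(tipT))
rows(seat+Rc.apply([-170,0,10])-Rt.apply(tipT),Rt,8)
E
```

```text
{'clock': 3.3, 'qpos': [-0.441, 0.469, 2.135, -0.0, 0.537, 0.868], 'eef_pos': [416.8, -195.258, 3.59], 'tcp_rot': [3.141, -0.001, 0.261], 'contact_force': [-1.083, -1.156, 7.407], 'grasp_force': 59.125, 'opening': 0.17}
seat [742.21060268 -66.22468622 264.        ]
[-170, 0, 10] [465.71342849 -87.98548576 179.46881313]
[-120, 0, 25] [515.55929517 -84.06253098 194.46881313]
[0, 0, 25] [635.18937522 -74.64743949 194.46881313]
[1, 0, 2] [636.18629256 -74.5689804  171.46881313]
[  9.4 -11.4 -22. ] [-0.0079  0.0869  0.0219]
[ 11.  -11.4 -21.2] [-0.0079  0.0869  0.0219]
[ 12.6 -11.5 -20.3] [-0.0079  0.0869  0.0219]
[ 14.  -11.6 -19.2] [-0.0079  0.0869  0.0219]
[ 15.4 -11.8 -18. ] [-0.0079  0.0869  0.0219]
[ 16.6 -12.  -16.7] [-0.0079  0.0869  0.0219]
[ 17.8 -12.3 -15.3] [-0.0079  0.0869  0.0219]
[ 18.8 -12.6 -13.8] [-0.0079  0.0869  0.0219]
```

Call:
arm_command([
  {"hand": 5, "tx": 9.5, "ty": -11.5, "tz": -22, "wx": -0.008, "wy": 0.087, "wz": 0.022},
  {"hand": 5, "tx": 11, "ty": -11.5, "tz": -21, "wx": -0.008, "wy": 0.087, "wz": 0.022},
  {"hand": 5, "tx": 12.5, "ty": -11.5, "tz": -20.5, "wx": -0.008, "wy": 0.087, "wz": 0.022},
  {"hand": 5, "tx": 14, "ty": -11.5, "tz": -19, "wx": -0.008, "wy": 0.087, "wz": 0.022},
  {"hand": 5, "tx": 15.5, "ty": -12, "tz": -18, "wx": -0.008, "wy": 0.087, "wz": 0.022},
  {"hand": 5, "tx": 16.5, "ty": -12, "tz": -16.5, "wx": -0.008, "wy": 0.087, "wz": 0.022},
  {"hand": 5, "tx": 18, "ty": -12.5, "tz": -15.5, "wx": -0.008, "wy": 0.087, "wz": 0.022},
  {"hand": 5, "tx": 19, "ty": -12.5, "tz": -14, "wx": -0.008, "wy": 0.087, "wz": 0.022},
])

```text
clock: 4.3
eef_pos: [465.6, -87.1, 180.0]
tcp_rot: [3.141, -0.701, 0.077]
contact_force: [0.6, -0.7, -0.5]
opening: 0.168
grasp_force: 59.1
```

Call:
arm_command([
  {"hand": 5, "tx": 0, "ty": 0, "tz": 0, "wx": 0, "wy": 0, "wz": 0},
  {"hand": 5, "tx": 0, "ty": 0, "tz": 0, "wx": 0, "wy": 0, "wz": 0},
])

```text
clock: 4.55
eef_pos: [465.5, -87.7, 178.7]
tcp_rot: [3.14, -0.696, 0.08]
contact_force: [0.3, -0.1, -1.8]
opening: 0.165
grasp_force: 59.2
```

```bash
python3 - <<'E'
from h import *
import pickle
f=grab('wrist'); pickle.dump(f,open('w4.pkl','wb')); st()
cv2.imwrite('pics/w4.png',cv2.resize(f['image'][:,:,::-1],(800,600),interpolation=cv2.INTER_CUBIC))
s=r.sense(); Rt=rpy(s['tcp_rot']); p=s['eef_pos']
L=p+Rt.apply([143,0,-3.4]); print('loop',L,(proj(f,L)+.5)/.64-.5)
y=np.radians(4.5); c=np.array([713.3,-68.5,0]); Rc=R.from_euler('z',y)
P=c+Rc.apply([[29,0,264],[16,0,279],[72,0,292],[-80,120,20],[-80,-120,20],[72,120,322],[72,-120,322]]); print((proj(f,P)+.5)/.64-.5)
E
```

```text
{'clock': 4.6, 'qpos': [-0.407, 0.003, 2.457, 1.428, 0.307, -0.236], 'eef_pos': [465.646, -87.785, 178.543], 'tcp_rot': [3.14, -0.696, 0.079], 'contact_force': [-0.043, -0.153, -0.972], 'grasp_force': 59.153, 'opening': 0.165}
loop [572.84173431 -79.25434744 272.86570608] [[ 403.1834947  -173.44760526]]
[[ 403.8184714  -362.78334389]
 [ 403.95168727 -416.65031666]
 [ 403.91321942 -515.14583939]
 [ 240.56849611  219.68547951]
 [ 565.52416869  219.85609801]
 [  44.03781865 -670.31182729]
 [ 763.8172285  -668.89013549]]
```

View pics/w4.png

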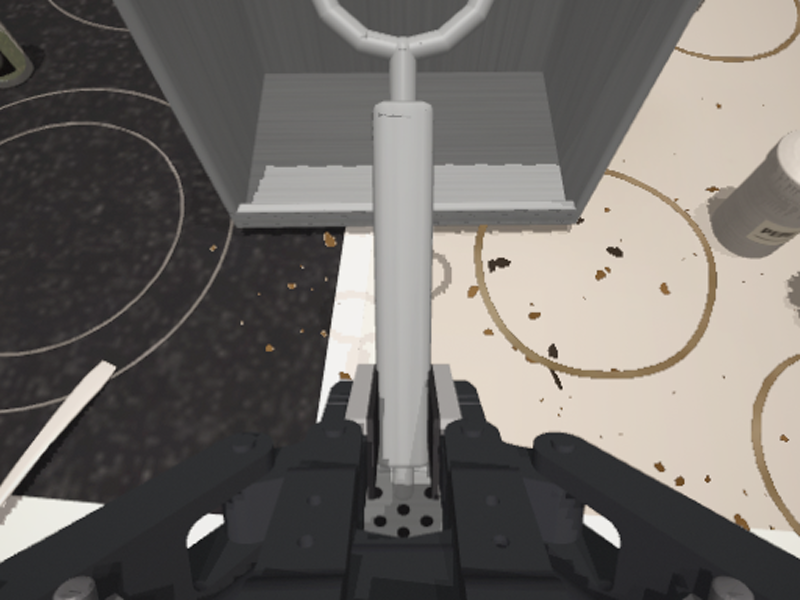

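The wrist view shows the skimmer firmly held and central (bar column 403). The cabinet's floor front edge runs from (237,205) to (577,205), and its floor/back-wall corners are near (266,72) and (543,72). I'll refine the cabinet pose from these.

```bash
python3 - <<'E'
from h import *
import pickle
f=pickle.load(open('w4.pkl','rb')); k=lambda p:(np.array(p,float)+.5)*.64-.5
im=f['image'][:,:,::-1]
cr=cv2.resize(im[36:156,140:385],(800,392),interpolation=cv2.INTER_CUBIC); cv2.imwrite('pics/c4.png',cr)
y=np.radians(4.5); c=np.array([713.3,-68.5,0]); Rc=R.from_euler('z',y)
M=np.array([[-80,128,20],[-80,-128,20],[-80,128,0],[-80,-128,0],[72,120,20],[72,-120,20]],float)
q=proj(f,c+Rc.apply(M)); print('pred in crop',np.round((q-[140,36]+.5)*800/245,1).tolist())
E
```

```text
pred in crop [[24.1, 342.6], [748.3, 343.0], [40.9, 373.0], [731.3, 373.3], [96.1, 33.1], [676.2, 33.6]]
```

View pics/c4.png

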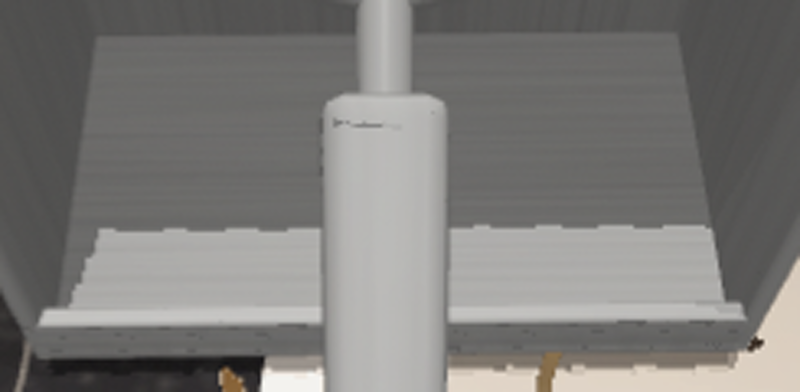

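The crop agrees with the predicted cabinet pose to within about 2 mm: floor/back-wall corners at (97,37) and (679,33), against (96,33) and (676,34) predicted. Yaw comes out about 0.6° more. I update and plan the approach.

```bash
cat >> h.py <<'E'
y=np.radians(5.1); c=np.array([713.3,-69.3,0]); Rc=R.from_euler('z',y)
seat=c+Rc.apply([29,0,264]); Rt=frame(y,np.radians(40)); off=np.array([143,0,-3.4])
def tgt(x,yy,z): return seat+Rc.apply([x,yy,z])-Rt.apply(off)
def loop():
    s=r.sense(); print('loop rel seat',Rc.inv().apply(s['eef_pos']+rpy(s['tcp_rot']).apply(off)-seat), 'tilt/yaw',np.degrees(s['tcp_rot']))
E
python3 - <<'E'
from h import *
import pickle
f=pickle.load(open('w4.pkl','rb')); s=r.sense()
for o in([85,0,-10.4],[-20,0,-10.4],[97,0,-6.4]):
    print(o,(proj(f,s['eef_pos']+rpy(s['tcp_rot']).apply(o))+.5)/.64-.5)
loop(); rows(tgt(-60,0,26),Rt,6)
print(); rows(tgt(1,0,26),Rt,4,tgt(-60,0,26),Rt)
print(); rows(tgt(1,0,3),Rt,4,tgt(1,0,26),Rt)
E
```

```text
[85, 0, -10.4] [[403.17502634  90.83597956]]
[-20, 0, -10.4] [[403.14135545 464.02383848]]
[97, 0, -6.4] [[403.17218887  41.23528946]]
loop rel seat [-169.78708532    2.57099994    8.86570608] tilt/yaw [179.92657233 -39.89315383   4.54767748]
[15.9  0.4  9.6] [ 0.0012  0.0003 -0.0012]
[15.9  0.4  9.6] [ 0.0012  0.0003 -0.0012]
[15.9  0.5  9.6] [ 0.0012  0.0003 -0.0012]
[15.9  0.5  9.6] [ 0.0012  0.0003 -0.0012]
[15.9  0.5  9.6] [ 0.0012  0.0003 -0.0012]
[15.9  0.6  9.6] [ 0.0012  0.0003 -0.0012]

[11.7 -0.   9.8] [0. 0. 0.]
[11.7 -0.   9.8] [0. 0. 0.]
[11.7 -0.   9.8] [0. 0. 0.]
[11.7 -0.   9.8] [0. 0. 0.]

[-3.7 -0.   4.4] [0. 0. 0.]
[-3.7 -0.   4.4] [0. 0. 0.]
[-3.7 -0.   4.4] [0. 0. 0.]
[-3.7 -0.   4.4] [0. 0. 0.]
```

Call:
arm_command([
  {"hand": 5, "tx": 16, "ty": 0.5, "tz": 9.5, "wx": 0.001, "wy": 0, "wz": -0.001},
  {"hand": 5, "tx": 16, "ty": 0.5, "tz": 9.5, "wx": 0.001, "wy": 0, "wz": -0.001},
  {"hand": 5, "tx": 16, "ty": 0.5, "tz": 9.5, "wx": 0.001, "wy": 0, "wz": -0.001},
  {"hand": 5, "tx": 16, "ty": 0.5, "tz": 9.5, "wx": 0.001, "wy": 0, "wz": -0.001},
  {"hand": 5, "tx": 16, "ty": 0.5, "tz": 9.5, "wx": 0.001, "wy": 0, "wz": -0.001},
  {"hand": 5, "tx": 16, "ty": 0.5, "tz": 9.5, "wx": 0.001, "wy": 0, "wz": -0.001},
  {"hand": 5, "tx": 0, "ty": 0, "tz": 0, "wx": 0, "wy": 0, "wz": 0},
  {"hand": 5, "tx": 0, "ty": 0, "tz": 0, "wx": 0, "wy": 0, "wz": 0},
])

```text
clock: 5.6
eef_pos: [574.8, -81.6, 195.9]
tcp_rot: [-3.14, -0.696, 0.085]
contact_force: [-0.5, -0.9, -1.5]
opening: 0.168
grasp_force: 59.1
```

```bash
python3 - <<'E'
from h import *
st();loop();rows(tgt(2.5,0,26),Rt,4)
E
```

```text
{'clock': 5.6, 'qpos': [-0.28, 0.127, 2.255, 1.181, 0.252, 0.116], 'eef_pos': [574.847, -81.553, 195.946], 'tcp_rot': [-3.14, -0.696, 0.085], 'contact_force': [-0.481, -0.871, -1.492], 'grasp_force': 59.132, 'opening': 0.168}
loop rel seat [-60.44886537  -0.28774083  26.25696657] tilt/yaw [-179.93014531  -39.8867163     4.8938168 ]
[12.  -0.  10.2] [ 0.0003  0.0005 -0.0007]
[12.  -0.  10.2] [ 0.0003  0.0005 -0.0007]
[12.   0.  10.2] [ 0.0003  0.0005 -0.0007]
[12.   0.  10.2] [ 0.0003  0.0005 -0.0007]
```

Call:
arm_command([
  {"hand": 5, "tx": 8, "ty": 0, "tz": 7, "wx": 0, "wy": 0, "wz": -0.0005},
  {"hand": 5, "tx": 8, "ty": 0, "tz": 7, "wx": 0, "wy": 0, "wz": -0.0005},
  {"hand": 5, "tx": 8, "ty": 0, "tz": 7, "wx": 0, "wy": 0, "wz": -0.0005},
  {"hand": 5, "tx": 8, "ty": 0, "tz": 7, "wx": 0, "wy": 0, "wz": -0.0005},
  {"hand": 5, "tx": 8, "ty": 0, "tz": 6.5, "wx": 0, "wy": 0, "wz": -0.0005},
  {"hand": 5, "tx": 8, "ty": 0, "tz": 6.5, "wx": 0, "wy": 0, "wz": -0.0005},
  {"hand": 5, "tx": 0, "ty": 0, "tz": 0, "wx": 0, "wy": 0, "wz": 0},
  {"hand": 5, "tx": 0, "ty": 0, "tz": 0, "wx": 0, "wy": 0, "wz": 0},
])

```text
clock: 6.6
eef_pos: [638.2, -76.0, 196.1]
tcp_rot: [3.14, -0.698, 0.089]
contact_force: [0.4, 0.0, -1.1]
opening: 0.165
grasp_force: 59.1
```

```bash
python3 - <<'E'
from h import *
st();loop();rows(tgt(2,0,3),Rt,6)
E
```

```text
{'clock': 6.6, 'qpos': [-0.227, 0.214, 2.14, 1.058, 0.23, 0.279], 'eef_pos': [638.237, -75.998, 196.133], 'tcp_rot': [3.14, -0.698, 0.089], 'contact_force': [0.411, 0.023, -1.063], 'grasp_force': 59.13, 'opening': 0.165}
loop rel seat [3.05197356e+00 1.07988876e-02 2.65951477e+01] tilt/yaw [179.92320733 -39.96725627   5.10248132]
[-2.7 -0.   2.9] [0.0002 0.0001 0.    ]
[-2.7 -0.   2.9] [0.0002 0.0001 0.    ]
[-2.7 -0.   2.9] [0.0002 0.0001 0.    ]
[-2.7 -0.   2.9] [0.0002 0.0001 0.    ]
[-2.7 -0.   2.9] [0.0002 0.0001 0.    ]
[-2.7 -0.   2.9] [0.0002 0.0001 0.    ]
```

No contact so far. I lower and watch the force.

Call:
arm_command([
  {"hand": 5, "tx": -2.5, "ty": 0, "tz": 3, "wx": 0, "wy": 0, "wz": 0},
  {"hand": 5, "tx": -2.5, "ty": 0, "tz": 3, "wx": 0, "wy": 0, "wz": 0},
  {"hand": 5, "tx": -2.5, "ty": 0, "tz": 3, "wx": 0, "wy": 0, "wz": 0},
  {"hand": 5, "tx": -2.5, "ty": 0, "tz": 3, "wx": 0, "wy": 0, "wz": 0},
  {"hand": 5, "tx": 0, "ty": 0, "tz": 0, "wx": 0, "wy": 0, "wz": 0},
])

```text
clock: 7.22
eef_pos: [638.0, -76.1, 180.4]
tcp_rot: [3.141, -0.697, 0.088]
contact_force: [-0.3, 0.2, -2.7]
opening: 0.166
grasp_force: 59.1
```

```bash
python3 -c "
from h import *
st();loop()"
```

```text
{'clock': 7.225, 'qpos': [-0.227, 0.243, 2.152, 1.218, 0.213, 0.115], 'eef_pos': [638.029, -76.109, 180.372], 'tcp_rot': [3.141, -0.697, 0.088], 'contact_force': [-0.291, 0.221, -2.677], 'grasp_force': 59.131, 'opening': 0.166}
loop rel seat [ 2.86292453 -0.1545588  10.80210692] tilt/yaw [179.940176   -39.95019983   5.06415522]
```

Call:
arm_command([
  {"hand": 5, "tx": -1.5, "ty": 0, "tz": 1.5, "wx": 0, "wy": 0, "wz": 0},
  {"hand": 5, "tx": -1.5, "ty": 0, "tz": 1.5, "wx": 0, "wy": 0, "wz": 0},
  {"hand": 5, "tx": -1.5, "ty": 0, "tz": 1.5, "wx": 0, "wy": 0, "wz": 0},
  {"hand": 5, "tx": -1, "ty": 0, "tz": 1, "wx": 0, "wy": 0, "wz": 0},
  {"hand": 5, "tx": 0, "ty": 0, "tz": 0, "wx": 0, "wy": 0, "wz": 0},
])

```text
clock: 7.85
eef_pos: [637.8, -76.1, 172.8]
tcp_rot: [3.14, -0.698, 0.089]
contact_force: [-0.7, 0.8, -1.3]
opening: 0.164
grasp_force: 59.1
```

```bash
python3 -c "
from h import *
st();loop()"
```

```text
{'clock': 7.85, 'qpos': [-0.227, 0.257, 2.158, 1.309, 0.207, 0.022], 'eef_pos': [637.845, -76.122, 172.816], 'tcp_rot': [3.14, -0.698, 0.089], 'contact_force': [-0.69, 0.846, -1.311], 'grasp_force': 59.131, 'opening': 0.164}
loop rel seat [ 2.63309551 -0.10291858  3.29738391] tilt/yaw [179.92661859 -39.97747239   5.0895664 ]
```

Call:
arm_command([
  {"hand": 5, "tx": -1.3, "ty": 0, "tz": 1.5, "wx": 0, "wy": 0, "wz": 0},
  {"hand": 5, "tx": -1.5, "ty": 0, "tz": -1.3, "wx": 0, "wy": 0, "wz": 0},
  {"hand": 5, "tx": -1.5, "ty": 0, "tz": -1.3, "wx": 0, "wy": 0, "wz": 0},
  {"hand": 5, "tx": -1.5, "ty": 0, "tz": -1.3, "wx": 0, "wy": 0, "wz": 0},
  {"hand": 5, "tx": -1.5, "ty": 0, "tz": -1.3, "wx": 0, "wy": 0, "wz": 0},
  {"hand": 5, "tx": -1.5, "ty": 0, "tz": -1.3, "wx": 0, "wy": 0, "wz": 0},
  {"hand": 5, "tx": 0, "ty": 0, "tz": 0, "wx": 0, "wy": 0, "wz": 0},
])

```text
clock: 8.72
eef_pos: [631.5, -77.4, 174.8]
tcp_rot: [3.138, -0.705, 0.09]
contact_force: [13.2, 1.9, 5.6]
opening: 0.161
grasp_force: 58.7
```

```bash
python3 -c "
from h import *
st();loop()"
```

```text
{'clock': 8.725, 'qpos': [-0.234, 0.246, 2.172, 1.36, 0.21, -0.035], 'eef_pos': [631.528, -77.449, 174.754], 'tcp_rot': [3.138, -0.705, 0.09], 'contact_force': [13.222, 1.949, 5.621], 'grasp_force': 58.718, 'opening': 0.161}
loop rel seat [-4.42586483 -0.71636448  5.96776794] tilt/yaw [179.82182751 -40.36957343   5.16492538]
```

Pulling back meets 13 N at the expected place, so the ring is caught behind the tip. I relax and release.

Call:
arm_command([
  {"hand": 5, "tx": 1.9, "ty": 0, "tz": 1.6, "wx": 0, "wy": 0, "wz": 0},
  {"hand": 5, "tx": 1.9, "ty": 0, "tz": 1.6, "wx": 0, "wy": 0, "wz": 0},
  {"hand": 5, "tx": 0, "ty": 0, "tz": 0, "wx": 0, "wy": 0, "wz": 0},
  {"hand": 5, "tx": 0, "ty": 0, "tz": 0, "wx": 0, "wy": 0, "wz": 0},
])

```text
clock: 9.22
eef_pos: [633.8, -76.8, 172.1]
tcp_rot: [3.14, -0.7, 0.089]
contact_force: [5.4, 0.5, 4.5]
opening: 0.168
grasp_force: 59.2
```

```bash
python3 -c "
from h import *
st();loop()"
```

```text
{'clock': 9.225, 'qpos': [-0.231, 0.253, 2.167, 1.346, 0.207, -0.018], 'eef_pos': [633.779, -76.767, 172.114], 'tcp_rot': [3.14, -0.7, 0.089], 'contact_force': [5.371, 0.471, 4.472], 'grasp_force': 59.204, 'opening': 0.168}
loop rel seat [-1.66148013 -0.35105698  2.80787991] tilt/yaw [179.8902216  -40.09114308   5.10572042]
```

Call:
arm_command([
  {"hand": 5, "tx": 2, "ty": 0, "tz": 1, "wx": 0, "wy": 0, "wz": 0},
  {"hand": 5, "tx": 0, "ty": 0, "tz": 0, "wx": 0, "wy": 0, "wz": 0},
  {"hand": 85, "tx": 0, "ty": 0, "tz": 0, "wx": 0, "wy": 0, "wz": 0},
  {"hand": 85, "tx": 0, "ty": 0, "tz": 0, "wx": 0, "wy": 0, "wz": 0},
  {"hand": 85, "tx": 0, "ty": 0, "tz": 0, "wx": 0, "wy": 0, "wz": 0},
  {"hand": 85, "tx": 0, "ty": 0, "tz": 0, "wx": 0, "wy": 0, "wz": 0},
  {"hand": 85, "tx": 0, "ty": 0, "tz": -5, "wx": 0, "wy": 0, "wz": 0},
  {"hand": 85, "tx": 0, "ty": 0, "tz": -10, "wx": 0, "wy": 0, "wz": 0},
])

```text
clock: 10.22
eef_pos: [625.2, -77.2, 183.1]
tcp_rot: [3.14, -0.697, 0.089]
contact_force: [-0.0, 0.4, -0.1]
opening: 0.993
grasp_force: 0.0
```

Call:
arm_command([
  {"hand": 85, "tx": -10, "ty": 0, "tz": -12, "wx": 0, "wy": 0, "wz": 0},
  {"hand": 85, "tx": -15, "ty": 0, "tz": -15, "wx": 0, "wy": 0, "wz": 0},
  {"hand": 85, "tx": -20, "ty": 0, "tz": -18, "wx": 0, "wy": 0, "wz": 0},
  {"hand": 85, "tx": -20, "ty": 0, "tz": -18, "wx": 0, "wy": 0, "wz": 0},
  {"hand": 85, "tx": -20, "ty": 0, "tz": -18, "wx": 0, "wy": 0.03, "wz": 0},
  {"hand": 85, "tx": -20, "ty": 0, "tz": -18, "wx": 0, "wy": 0.03, "wz": 0},
  {"hand": 85, "tx": -20, "ty": 0, "tz": -18, "wx": 0, "wy": 0.03, "wz": 0},
  {"hand": 85, "tx": 0, "ty": 0, "tz": 0, "wx": 0, "wy": 0, "wz": 0},
])

```text
clock: 11.22
eef_pos: [452.2, -92.1, 189.1]
tcp_rot: [3.141, -0.787, 0.086]
contact_force: [-0.1, 0.4, -0.0]
opening: 0.996
grasp_force: 0.0
```

```bash
python3 - <<'E'
from h import *
st()
f=grab('wrist')
print((proj(f,[seat,seat-[0,0,143],seat-[0,0,193]])+.5)/.64-.5)
cv2.imwrite('pics/w5.png',cv2.resize(f['image'][:,:,::-1],(800,600),interpolation=cv2.INTER_CUBIC))
E
```

```text
{'clock': 11.225, 'qpos': [-0.498, -0.018, 2.518, 1.699, 0.404, -0.576], 'eef_pos': [452.159, -92.075, 189.086], 'tcp_rot': [3.141, -0.787, 0.086], 'contact_force': [-0.137, 0.425, -0.043], 'grasp_force': 0.0, 'opening': 0.996}
[[ 401.5741247  -252.93858767]
 [ 402.02961021   33.75741659]
 [ 402.1245792    93.21754636]]
```

View pics/w5.png

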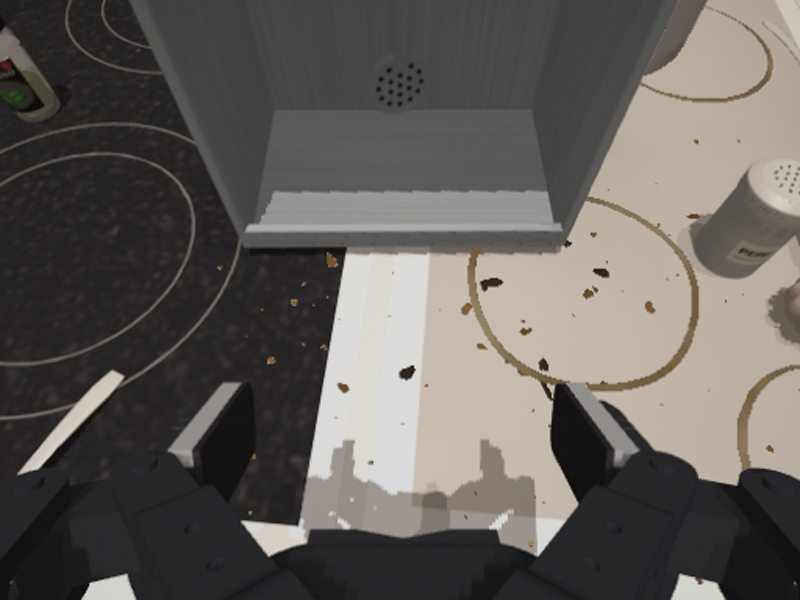

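The skimmer is hanging: its disc is at (400,86), against (402,93) predicted for hanging free. The hand is clear, so I wait for the swing to die.

Call:
arm_command([
  {"hand": 85, "tx": 0, "ty": 0, "tz": 0, "wx": 0, "wy": 0, "wz": 0},
  {"hand": 85, "tx": 0, "ty": 0, "tz": 0, "wx": 0, "wy": 0, "wz": 0},
  {"hand": 85, "tx": 0, "ty": 0, "tz": 0, "wx": 0, "wy": 0, "wz": 0},
  {"hand": 85, "tx": 0, "ty": 0, "tz": 0, "wx": 0, "wy": 0, "wz": 0},
  {"hand": 85, "tx": 0, "ty": 0, "tz": 0, "wx": 0, "wy": 0, "wz": 0},
  {"hand": 85, "tx": 0, "ty": 0, "tz": 0, "wx": 0, "wy": 0, "wz": 0},
  {"hand": 85, "tx": 0, "ty": 0, "tz": 0, "wx": 0, "wy": 0, "wz": 0},
  {"hand": 85, "tx": 0, "ty": 0, "tz": 0, "wx": 0, "wy": 0, "wz": 0},
])

```text
clock: 12.28
eef_pos: [455.2, -92.3, 190.1]
tcp_rot: [3.14, -0.788, 0.089]
contact_force: [0.2, -0.3, -0.3]
opening: 0.994
grasp_force: 0.0
```

Call:
arm_command([
  {"hand": 85, "tx": 0, "ty": 0, "tz": 0, "wx": 0, "wy": 0, "wz": 0},
  {"hand": 85, "tx": 0, "ty": 0, "tz": 0, "wx": 0, "wy": 0, "wz": 0},
  {"hand": 85, "tx": 0, "ty": 0, "tz": 0, "wx": 0, "wy": 0, "wz": 0},
  {"hand": 85, "tx": 0, "ty": 0, "tz": 0, "wx": 0, "wy": 0, "wz": 0},
  {"hand": 85, "tx": 0, "ty": 0, "tz": 0, "wx": 0, "wy": 0, "wz": 0},
  {"hand": 85, "tx": 0, "ty": 0, "tz": 0, "wx": 0, "wy": 0, "wz": 0},
  {"hand": 85, "tx": 0, "ty": 0, "tz": 0, "wx": 0, "wy": 0, "wz": 0},
  {"hand": 85, "tx": 0, "ty": 0, "tz": 0, "wx": 0, "wy": 0, "wz": 0},
])

```text
clock: 13.28
eef_pos: [455.2, -92.3, 190.1]
tcp_rot: [3.14, -0.788, 0.089]
contact_force: [0.2, 0.3, 0.5]
opening: 0.994
grasp_force: 0.0
```

Call:
arm_command([
  {"hand": 85, "tx": 0, "ty": 0, "tz": 0, "wx": 0, "wy": 0, "wz": 0},
  {"hand": 85, "tx": 0, "ty": 0, "tz": 0, "wx": 0, "wy": 0, "wz": 0},
  {"hand": 85, "tx": 0, "ty": 0, "tz": 0, "wx": 0, "wy": 0, "wz": 0},
  {"hand": 85, "tx": 0, "ty": 0, "tz": 0, "wx": 0, "wy": 0, "wz": 0},
  {"hand": 85, "tx": 0, "ty": 0, "tz": 0, "wx": 0, "wy": 0, "wz": 0},
  {"hand": 85, "tx": 0, "ty": 0, "tz": 0, "wx": 0, "wy": 0, "wz": 0},
  {"hand": 85, "tx": 0, "ty": 0, "tz": 0, "wx": 0, "wy": 0, "wz": 0},
  {"hand": 85, "tx": 0, "ty": 0, "tz": 0, "wx": 0, "wy": 0, "wz": 0},
])

```text
clock: 14.28
eef_pos: [455.2, -92.3, 190.1]
tcp_rot: [3.14, -0.788, 0.089]
contact_force: [-0.0, -0.1, 0.1]
opening: 0.995
grasp_force: 0.0
```

Call:
arm_command([
  {"hand": 85, "tx": 0, "ty": 0, "tz": 0, "wx": 0, "wy": 0, "wz": 0},
  {"hand": 85, "tx": 0, "ty": 0, "tz": 0, "wx": 0, "wy": 0, "wz": 0},
  {"hand": 85, "tx": 0, "ty": 0, "tz": 0, "wx": 0, "wy": 0, "wz": 0},
  {"hand": 85, "tx": 0, "ty": 0, "tz": 0, "wx": 0, "wy": 0, "wz": 0},
  {"hand": 85, "tx": 0, "ty": 0, "tz": 0, "wx": 0, "wy": 0, "wz": 0},
  {"hand": 85, "tx": 0, "ty": 0, "tz": 0, "wx": 0, "wy": 0, "wz": 0},
  {"hand": 85, "tx": 0, "ty": 0, "tz": 0, "wx": 0, "wy": 0, "wz": 0},
  {"hand": 85, "tx": 0, "ty": 0, "tz": 0, "wx": 0, "wy": 0, "wz": 0},
])

```text
clock: 15.28
eef_pos: [455.2, -92.3, 190.1]
tcp_rot: [3.14, -0.788, 0.089]
contact_force: [0.4, 0.5, 0.1]
opening: 0.997
grasp_force: 0.0
```

```bash
python3 - <<'E'
from h import *
prev=None
for i in range(16):
    f=grab('wrist'); g=cv2.GaussianBlur(cv2.cvtColor(f['image'],cv2.COLOR_RGB2GRAY)[0:75,190:330],(0,0),1.2).astype(float)
    # disc position: template tracked vs first frame
    if prev is None: prev=g
    (dx,dy),_=cv2.phaseCorrelate(prev[15:70,40:90],g[15:70,40:90]); print(round(dx,2),round(dy,2),round(abs(g-prev).mean(),2),end=' | ')
st()
cv2.imwrite('pics/w6.png',cv2.resize(f['image'][:,:,::-1],(800,600),interpolation=cv2.INTER_CUBIC))
E
```

```text
-0.0 0.0 0.0 | -1.38 -2.08 0.92 | -2.33 -4.39 1.08 | -3.11 -5.64 1.17 | -3.67 -5.57 1.2 | -3.57 -4.54 1.17 | -2.77 -2.36 1.07 | -1.75 -0.27 0.73 | -0.68 1.93 0.85 | 6.72 1.08 0.95 | 1.15 6.34 1.0 | -3.43 -1.01 1.14 | 16.01 0.54 1.17 | 2.63 6.74 1.13 | 10.96 -11.2 1.07 | 1.6 3.02 1.01 | {'clock': 16.075, 'qpos': [-0.495, -0.016, 2.513, 1.698, 0.404, -0.574], 'eef_pos': [455.19, -92.279, 190.068], 'tcp_rot': [3.14, -0.788, 0.089], 'contact_force': [0.376, -0.663, 0.295], 'grasp_force': 0.0, 'opening': 0.992}
```

View pics/w6.png

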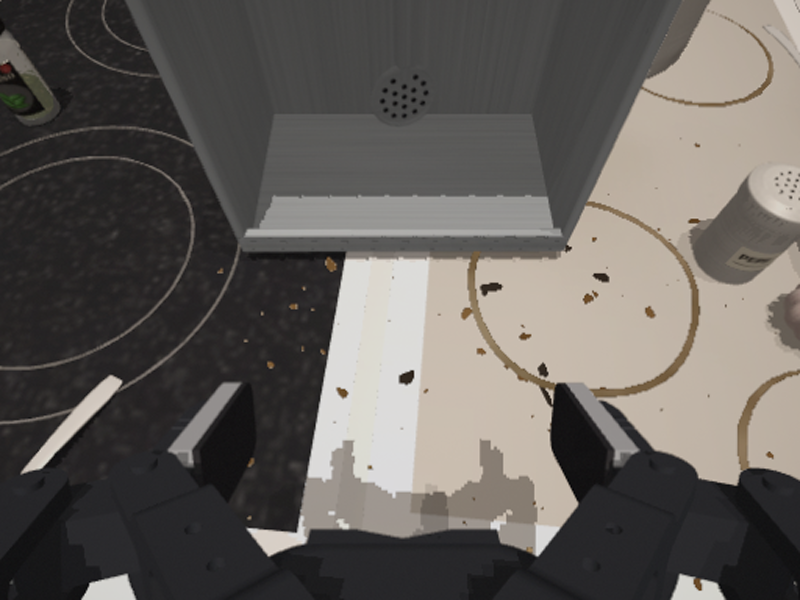

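It still hangs (disc now at (404,98)) but keeps swinging a little, so I wait longer.

Call:
arm_command([
  {"hand": 85, "tx": 0, "ty": 0, "tz": 0, "wx": 0, "wy": 0, "wz": 0},
  {"hand": 85, "tx": 0, "ty": 0, "tz": 0, "wx": 0, "wy": 0, "wz": 0},
  {"hand": 85, "tx": 0, "ty": 0, "tz": 0, "wx": 0, "wy": 0, "wz": 0},
  {"hand": 85, "tx": 0, "ty": 0, "tz": 0, "wx": 0, "wy": 0, "wz": 0},
  {"hand": 85, "tx": 0, "ty": 0, "tz": 0, "wx": 0, "wy": 0, "wz": 0},
  {"hand": 85, "tx": 0, "ty": 0, "tz": 0, "wx": 0, "wy": 0, "wz": 0},
  {"hand": 85, "tx": 0, "ty": 0, "tz": 0, "wx": 0, "wy": 0, "wz": 0},
  {"hand": 85, "tx": 0, "ty": 0, "tz": 0, "wx": 0, "wy": 0, "wz": 0},
])

```text
clock: 17.08
eef_pos: [455.2, -92.3, 190.0]
tcp_rot: [3.14, -0.788, 0.089]
contact_force: [0.3, -0.8, 0.1]
opening: 0.995
grasp_force: 0.0
```

Call:
arm_command([
  {"hand": 85, "tx": 0, "ty": 0, "tz": 0, "wx": 0, "wy": 0, "wz": 0},
  {"hand": 85, "tx": 0, "ty": 0, "tz": 0, "wx": 0, "wy": 0, "wz": 0},
  {"hand": 85, "tx": 0, "ty": 0, "tz": 0, "wx": 0, "wy": 0, "wz": 0},
  {"hand": 85, "tx": 0, "ty": 0, "tz": 0, "wx": 0, "wy": 0, "wz": 0},
  {"hand": 85, "tx": 0, "ty": 0, "tz": 0, "wx": 0, "wy": 0, "wz": 0},
  {"hand": 85, "tx": 0, "ty": 0, "tz": 0, "wx": 0, "wy": 0, "wz": 0},
  {"hand": 85, "tx": 0, "ty": 0, "tz": 0, "wx": 0, "wy": 0, "wz": 0},
  {"hand": 85, "tx": 0, "ty": 0, "tz": 0, "wx": 0, "wy": 0, "wz": 0},
])

```text
clock: 18.08
eef_pos: [455.2, -92.3, 190.1]
tcp_rot: [3.14, -0.788, 0.089]
contact_force: [0.2, 0.1, 0.6]
opening: 0.999
grasp_force: 0.0
```

Call:
arm_command([
  {"hand": 85, "tx": 0, "ty": 0, "tz": 0, "wx": 0, "wy": 0, "wz": 0},
  {"hand": 85, "tx": 0, "ty": 0, "tz": 0, "wx": 0, "wy": 0, "wz": 0},
  {"hand": 85, "tx": 0, "ty": 0, "tz": 0, "wx": 0, "wy": 0, "wz": 0},
  {"hand": 85, "tx": 0, "ty": 0, "tz": 0, "wx": 0, "wy": 0, "wz": 0},
  {"hand": 85, "tx": 0, "ty": 0, "tz": 0, "wx": 0, "wy": 0, "wz": 0},
  {"hand": 85, "tx": 0, "ty": 0, "tz": 0, "wx": 0, "wy": 0, "wz": 0},
  {"hand": 85, "tx": 0, "ty": 0, "tz": 0, "wx": 0, "wy": 0, "wz": 0},
  {"hand": 85, "tx": 0, "ty": 0, "tz": 0, "wx": 0, "wy": 0, "wz": 0},
])

```text
clock: 19.08
eef_pos: [455.2, -92.3, 190.1]
tcp_rot: [3.14, -0.788, 0.089]
contact_force: [-0.2, 0.5, -0.5]
opening: 0.995
grasp_force: 0.0
```

Call:
arm_command([
  {"hand": 85, "tx": 0, "ty": 0, "tz": 0, "wx": 0, "wy": 0, "wz": 0},
  {"hand": 85, "tx": 0, "ty": 0, "tz": 0, "wx": 0, "wy": 0, "wz": 0},
  {"hand": 85, "tx": 0, "ty": 0, "tz": 0, "wx": 0, "wy": 0, "wz": 0},
  {"hand": 85, "tx": 0, "ty": 0, "tz": 0, "wx": 0, "wy": 0, "wz": 0},
  {"hand": 85, "tx": 0, "ty": 0, "tz": 0, "wx": 0, "wy": 0, "wz": 0},
  {"hand": 85, "tx": 0, "ty": 0, "tz": 0, "wx": 0, "wy": 0, "wz": 0},
  {"hand": 85, "tx": 0, "ty": 0, "tz": 0, "wx": 0, "wy": 0, "wz": 0},
  {"hand": 85, "tx": 0, "ty": 0, "tz": 0, "wx": 0, "wy": 0, "wz": 0},
])

```text
clock: 20.08
eef_pos: [455.2, -92.3, 190.1]
tcp_rot: [3.14, -0.788, 0.089]
contact_force: [0.8, 0.2, -0.3]
opening: 0.998
grasp_force: 0.0
```

```bash
cat > sw.py <<'E'
from h import *
L=[]
for i in range(20):
    f=grab('wrist'); g=cv2.cvtColor(f['image'],cv2.COLOR_RGB2GRAY)[20:90,215:300]
    m=g<45; yy,xx=np.nonzero(m); L.append((round(xx.mean()+215,2),round(yy.mean()+20,2),len(xx)) if len(xx) else None)
print(L); o=onz(f,[(257,60),(257,61)],60); print('mm/px approx',np.linalg.norm(o[0]-o[1])); st()
E
python3 sw.py
```

```text
[(np.float64(257.22), np.float64(60.54), 139), (np.float64(256.73), np.float64(60.03), 144), (np.float64(255.36), np.float64(59.67), 136), (np.float64(255.2), np.float64(59.53), 143), (np.float64(255.05), np.float64(59.29), 136), (np.float64(254.67), np.float64(59.42), 137), (np.float64(255.12), np.float64(59.29), 139), (np.float64(255.58), np.float64(59.32), 139), (np.float64(256.05), np.float64(59.64), 133), (np.float64(256.19), np.float64(59.71), 136), (np.float64(257.08), np.float64(60.1), 137), (np.float64(257.16), np.float64(60.25), 142), (np.float64(257.3), np.float64(60.08), 145), (np.float64(257.41), np.float64(60.16), 143), (np.float64(257.57), np.float64(60.2), 140), (np.float64(257.19), np.float64(60.28), 138), (np.float64(256.25), np.float64(59.97), 138), (np.float64(256.27), np.float64(59.67), 141), (np.float64(256.04), np.float64(59.71), 135), (np.float64(255.66), np.float64(59.55), 134)]
mm/px approx 1.9762650422533585
{'clock': 21.075, 'qpos': [-0.495, -0.016, 2.513, 1.698, 0.404, -0.574], 'eef_pos': [455.185, -92.274, 190.048], 'tcp_rot': [3.14, -0.788, 0.089], 'contact_force': [-1.077, 0.053, -0.095], 'grasp_force': 0.0, 'opening': 0.996}
```

The swing is down to about 1 px (roughly 2 mm at the disc, under 0.02 m/s). I hand in.

```bash
python3 sw.py | tail -1; python3 -c "
from rig import r
print(r.sign_off())"
```

```text
{'clock': 22.075, 'qpos': [-0.495, -0.015, 2.513, 1.698, 0.404, -0.574], 'eef_pos': [455.163, -92.266, 190.025], 'tcp_rot': [3.14, -0.788, 0.089], 'contact_force': [-1.419, 0.022, 0.051], 'grasp_force': 0.0, 'opening': 0.994}
the job is handed in; nothing more can be done
None
```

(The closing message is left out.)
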